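# Check a slicer pusher in the throat gauge and sort it

## Robot

A 6-joint arm with a two-finger parallel gripper is mounted at the origin on a cart in front of the work surface, level with it; the furniture and walls round the work are solid. World frame = base frame: x ahead of the robot, y to its left, z up, the work surface at z = 0. Lengths are in m, angles in degrees, forces in N, time in s.
With the tool pointing down it reaches from about 0.35 to 0.875 m from the base axis. Payload 4.2 kg.
Tool frame: the origin (TCP) lies on the front face of the gripper's body, between the roots of the fingers; the fingertips stand 70 mm ahead of it and the grasp point (between the pads) lies 51 mm ahead of it; z points along the fingers, y is the line along which they close (so a half turn about z gives the same grasp; the last joint's range is limited). The gripper opens to 87 mm and grips with 3 to 60 N. Pads are 19 mm wide; open, the fingers measure 117 mm over their backs; the gripper's body (75 mm by 190 mm) begins 51 mm behind the grasp point.
Start: joints at [85.921, 22.042, 0.453, 0, -68.411, -14.817], TCP at [0.202, 0.591, 0.292] pointing down, gripper open.
Joint ranges: [-179.83, 179.83], [-69.29, 118.12], [-61.27, 80.66], [-181.25, 117.63], [-171.15, -9.14], [-177.46, 177.46]. Speed limits (degrees/s): [159.86, 159.86, 180, 180, 180, 180].

## Interface

Orientations are given as a 3x3 rotation matrix whose columns are the frame's x, y, z axes.
In Python, from station import r gives the robot as it stands.
- The arm moves only by the shell command python3 -m pendant 'ROWS' [OPENING]. ROWS is JSON, a list of rows, each a list of 2 entries, a list of its own where there are three numbers: the shift along the tool's x, y, z in mm, then the turn, a rotation vector about the tool's x, y, z in rad. A call has 1 to 10 rows; each row is the pose to reach, as a shift and turn from the pose commanded when the call began, along the tool's axes at that moment; what a row does not reach only later rows make up. A row lasts 1/10 s, in which the tool goes at most 50 mm and 8.59 degrees, less where a joint would pass 70% of its speed; a pose out of reach is approached as far as the arm can. A call with a gripper value outside its range is refused whole. OPENING is the opening, from 0 (shut) to 1 (fully open), set as the call begins (- or left out, the last holds). The fingers move at their own pace and stop on an object; the grip force is fixed at half the most. Time passes only in rows, so rows that repeat a pose let the fingers close. It gives the time, the measured TCP pose, the force, the opening and the grip force at its end, in the units of the state.
- r.sense(): the state, without advancing time (a new reading comes with each control period).
- r.capture(name): name is "side" or "top" or "wrist"; returns a dict with "frame" (420x560x3 uint8, red, green, blue), "vertical_fov" (degrees; the focal length in pixels is half the picture's height over the tangent of half this angle, whatever the lens; pixels are square), "cx", "cy" (the principal point, pixels), "rvec" (rotation vector, rad) and "tvec" (3), from world to camera coordinates, as OpenCV has them. Camera axes: x right, y down, z forward; pixel columns grow to the right and rows downward; lengths in m; the calibration is good to about 2 mm. A picture is of the moment at which its call begins. There is no depth.
- r.finish_job(): hands the job in; it is judged then, once.
The state is a dict: "time_s": time; "joints": joint angles; "joint_velocities": joint speeds; "effort": joint torques, N m; "tcp_pos": TCP position; "ee_rot": TCP orientation; "wrist_force": force on the tool from outside, world axes, zero at the start; "moment": the same for the moment, N m; "gripper_width": opening from 0.0 (shut) to 1.0 (fully open); "gripper_force": force on a finger pad.
Only numpy, scipy, OpenCV 4.12 (cv2) and the standard library are available. Lean on these libraries where they do the work, as an engineer would, in place of code of your own. Each camera call takes 0.05 s, during which the arm holds its last target. There are 200 camera calls.

## Task

The vegetable slicer's plastic pushers may have swollen in the dishwasher. Take the pusher from the orange-marked bay of the drying rack, stand it down on the bare worktop, take it again by its two narrow edges and lower it gently, never dropping or forcing it, foot first and centred into the throat gauge: a good one goes between the brass blocks down to the base, a swollen one stays on top of them however carefully you centre it. Then stand a good one upright in the green tub or a swollen one upright in the red tub, and leave the pusher in the other bay and everything else where they are.

Things in the scene. Friction and masses are not known exactly. Their poses are not given: they have to be found in the camera images.
- pusher_1_mid (a point): one of two look-alike slicer pushers: upright white block with blue top, 60 mm wide (x), 90 mm tall (z), 0.16 kg. Upper 70 mm: 30 mm thick (y). Foot (lowest 20 mm): 36 mm thick if good, 5 to 6 mm more if swollen; which one is swollen is not told, the gauge decides. Point: its centre, 45 mm above its underside
- pusher_2_mid (a point): the other of two look-alike slicer pushers: upright white block with blue top, 60 mm wide (x), 90 mm tall (z), 0.16 kg. Upper 70 mm: 30 mm thick (y). Foot (lowest 20 mm): 36 mm thick if good, 5 to 6 mm more if swollen; which one is swollen is not told, the gauge decides. Point: its centre, 45 mm above its underside
- bay_test (a point): orange-marked bay of the fixed grey drying rack (base 96 x 225 x 6 mm): centre of the pusher's underside there, 6 mm above the worktop. Axes as the pusher's as it stands. End cheeks (x = +-37 mm, 10 mm thick, up to 94 mm above the worktop) cover its narrow edges with 2 mm play, so it can be taken only by its broad faces (fingers closing along y)
- bay_other (a point): plain bay of the same rack, 110 mm from bay_test along +y, holding the other pusher, which must stay
- gauge: fixed throat gauge, base 90 x 100 x 8 mm, origin under its centre. The pusher's width must lie along x. Two brass blocks leave a slot 38.5 mm wide (y), open at both ends; tops 30 mm, base in between 8 mm above the worktop. Above them two guide cheeks 50 mm apart (y), up to 115 mm: too close for fingers on the broad faces. Blocks and cheeks are 40 mm long (x): narrow edges stay free
- gauge_ledge (a point): centre of the gauge's slot at the height of the brass blocks' tops (30 mm above the worktop), axes as the gauge. The worktop between rack, gauge and robot, x 0.37 to 0.43 m and y 0.14 to 0.24 m, is always bare
- green_tub_floor (a point): centre of the inner floor of the fixed green tub for good pushers, 176 mm (x) x 108 mm (y), walls 5 mm thick and 45 mm high, floor 5 mm above the worktop
- red_tub_floor (a point): centre of the inner floor of the fixed red tub for swollen pushers, same size as the green one; the two tubs change places
- measuring_cup: steel measuring cup, 74 x 103 x 74 mm, origin under it; leave alone
- tape_roll: roll of beige tape lying flat, 106 mm across, 25 mm high, origin under its centre; leave alone
- timer: white kitchen timer with a red dial, 94 x 68 x 34 mm, origin under its centre; leave alone

How it is judged:
By the outcome, as a careful person would: the job done as asked, in the order asked, and still so for the second after the job is handed in, with the robot touching nothing.
It also fails if it takes over 67 s, if anything falls off the work surface, if the arm or the gripper's body presses on something with over 40 N, if the wrist force passes 120 N, or if a joint passes its speed limit or range.

## Working session

There is one attempt and no reset: what is moved stays moved. The work goes in short steps, Python scripts to look and compute and a shell command to move; the robot and the scene stay as the last step left them, time stands still between calls to the robot, and variables do not carry over. Pictures are saved under pics/ and viewed, at most 10 in all, crops included, and the job is handed in when it is done.

```bash
ls; mkdir -p pics
cat > h.py <<'E'
import numpy as np, cv2
from station import r
def cap(n):
    c=r.capture(n); f=c["frame"]; h=f.shape[0]
    F=h/2/np.tan(np.radians(c["vertical_fov"])/2)
    c["K"]=np.array([[F,0,c["cx"]],[0,F,c["cy"]],[0,0,1.]]); c["R"]=cv2.Rodrigues(np.array(c["rvec"],float))[0]; c["t"]=np.array(c["tvec"],float).reshape(3)
    return c
def ray(c,p):
    d=c["R"].T@np.linalg.solve(c["K"],[p[0],p[1],1.]); return -c["R"].T@c["t"], d/np.linalg.norm(d)
def onz(c,p,z):
    o,d=ray(c,p); return o+d*(z-o[2])/d[2]
def tri(c1,p1,c2,p2):
    o1,d1=ray(c1,p1);o2,d2=ray(c2,p2)
    s=np.linalg.lstsq(np.c_[d1,-d2],o2-o1,rcond=None)[0]
    a=o1+s[0]*d1;b=o2+s[1]*d2
    return (a+b)/2, np.linalg.norm(a-b)
def proj(c,P):
    q=c["K"]@(c["R"]@np.array(P,float)+c["t"]); return q[:2]/q[2]
def save(c,n): cv2.imwrite("pics/"+n+".png",c["frame"][:,:,::-1])
E
python3 - <<'E'
from h import *
import pickle
C={n:cap(n) for n in("side","top","wrist")}
pickle.dump(C,open("c0.pkl","wb"))
for n in C: save(C[n],n+"0"); print(n,C[n]["K"][0,0],-C[n]["R"].T@C[n]["t"],C[n]["R"][2])
s=r.sense();print(s["time_s"],s["tcp_pos"],s["ee_rot"],s["wrist_force"],s["gripper_width"])
E
```

```text
pics
side 414.84913962570613 [ 0.383826   -0.81557385  0.79079235] [ 0.16895897  0.79154822 -0.58728552]
top 524.2452204123003 [0.44155773 0.15929142 1.57341967] [ 0.10262444  0.00123388 -0.99471941]
wrist 323.3939738911281 [0.27033418 0.56888337 0.38366061] [-0.24802143  0.08158306 -0.9653132 ]
0.15 [0.20226932 0.59102562 0.29141285] [[ 9.46064243e-01 -3.23978765e-01 -4.55297161e-04]
 [-3.23979075e-01 -9.46062931e-01 -1.57803569e-03]
 [ 8.05102875e-05  1.64042990e-03 -9.99998651e-01]] [ 0.27921985  0.86211141 -1.13618832] 1.0022297405050562
```

View pics/top0.png

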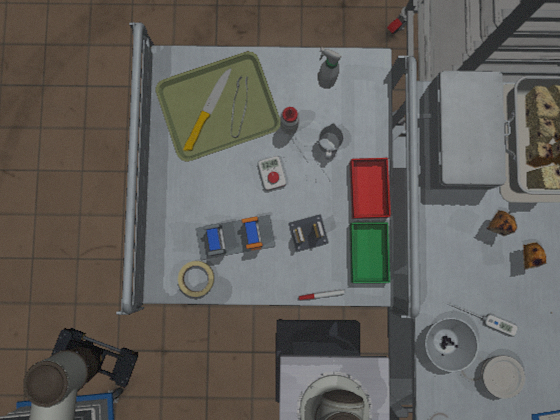

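View pics/side0.png

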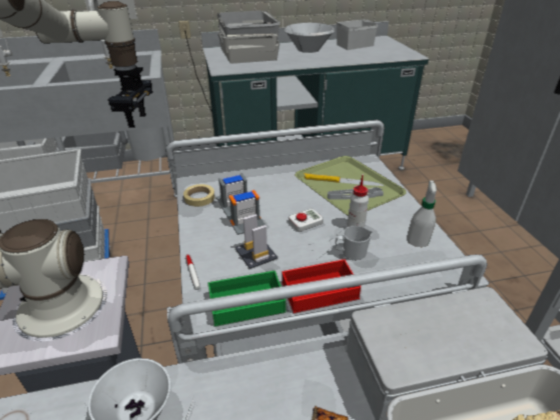

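The top view shows the rack at about (237,236), with the orange bay at (253,233) and the plain bay at (214,239). The gauge is at (309,233), the red tub at (370,188), the green tub at (370,252), the tape at (196,279), the timer at (272,173) and the cup at (330,147). The side view agrees, and rails run along both sides of the worktop.

Run:
```python
from h import *
import pickle
C=pickle.load(open("c0.pkl","rb"))
def blobs(c,m,roi,mn=25):
    x0,y0,x1,y1=roi; k=np.zeros(m.shape,np.uint8); k[y0:y1,x0:x1]=m[y0:y1,x0:x1]*255
    cs,_=cv2.findContours(k,cv2.RETR_EXTERNAL,cv2.CHAIN_APPROX_NONE)
    return [cv2.minAreaRect(q) for q in cs if cv2.contourArea(q)>=mn]
H={n:cv2.cvtColor(C[n]["frame"],cv2.COLOR_RGB2HSV) for n in C}
def mask(n,lo,hi): return cv2.inRange(H[n],lo,hi)>0
B=((105,120,60),(125,255,255));O=((5,150,120),(18,255,255));G=((55,130,40),(80,255,255));R=((0,170,60),(4,255,255))
roi={"top":(180,130,395,300),"side":(190,160,400,330)}
res={}
for n in("top","side"):
  for nm,c in(("blue",B),("orange",O),("green",G),("red",R)):
    res[n,nm]=blobs(C[n],mask(n,*c),roi[n]); print(n,nm,[(np.round(b[0],1),np.round(b[1],1),round(b[2])) for b in res[n,nm]])
t,s=C["top"],C["side"]
for a in res["top","blue"]:
  for b in res["side","blue"]:
    print(a[0],b[0],tri(t,a[0],s,b[0]))
for nm in("green","red"):
  for a in res["top",nm]:
    if a[1][0]*a[1][1]>900: print(nm,onz(t,a[0],0.045),[np.round(onz(t,p,0.045)[:2],3) for p in cv2.boxPoints(a)])
print("gauge",onz(t,(309,233),0.03), "timer",onz(t,(272,173),0))
d=(H["top"][:,:,2]<90); g=blobs(t,d,(285,210,332,256)); print([(b,[np.round(onz(t,p,0.008)[:2],3) for p in cv2.boxPoints(b)]) for b in g])
```

```text
top blue [(array([212.9, 238.9]), array([21.4, 10.7]), 81), (array([251.4, 231.9]), array([21. , 10.7]), 81)]
top orange [(array([253.6, 245.1]), array([ 3.5, 15.3]), 81), (array([249.1, 219.4]), array([ 3.2, 14.5]), 80)]
top green [(array([369. , 252.5]), array([59., 36.]), 90)]
top red [(array([369.9, 191.6]), array([51. , 35.1]), 86)]
side blue [(array([243.5, 195.6]), array([ 6.8, 18.7]), 76), (array([232.5, 178.9]), array([ 5.4, 19. ]), 77)]
side orange []
side green [(array([249.2, 311.1]), array([14.5, 72.9]), 79), (array([243.4, 284.1]), array([16.1, 70.4]), 80)]
side red [(array([325. , 298.1]), array([14.7, 71.4]), 79), (array([316. , 272.4]), array([15.2, 69. ]), 79)]
(212.89187622070312, 238.85134887695312) (243.5294189453125, 195.61766052246094) (array([0.50501622, 0.35985633, 0.01752889]), np.float64(0.029187826653528825))
(212.89187622070312, 238.85134887695312) (232.47645568847656, 178.8941192626953) (array([0.48729403, 0.35168828, 0.09223934]), np.float64(0.001704984995119261))
(251.40541076660156, 231.9324188232422) (243.5294189453125, 195.61766052246094) (array([0.50761606, 0.24343897, 0.09343192]), np.float64(0.002724565799197881))
(251.40541076660156, 231.9324188232422) (232.47645568847656, 178.8941192626953) (array([0.49135467, 0.2404886 , 0.15886956]), np.float64(0.029305102068567013))
green [ 0.45588454 -0.09629709  0.045     ] [array([ 0.541, -0.044]), array([ 0.542, -0.149]), array([ 0.372, -0.148]), array([ 0.37 , -0.044])]
red [ 0.63387873 -0.09966813  0.045     ] [array([ 0.705, -0.043]), array([ 0.714, -0.147]), array([ 0.563, -0.155]), array([ 0.555, -0.053])]
gauge [0.51088774 0.07744113 0.03      ] timer [0.69274742 0.18944669 0.        ]
[(((305.6103515625, 234.1241455078125), (31.531070709228516, 38.773193359375), 74.93151092529297), [array([0.538, 0.155]), array([0.57 , 0.043]), array([0.479, 0.018]), array([0.448, 0.129])])]
```

```bash
python3 -c "
import cv2
a=cv2.imread('pics/top0.png')[195:300,180:400];b=cv2.imread('pics/side0.png')[165:330,180:370]
import numpy as np
a=cv2.resize(a,None,fx=3.6,fy=3.6,interpolation=2)[:, :790]
cv2.imwrite('pics/topc.png',a)"
```

```text
(no output)
```

View pics/topc.png

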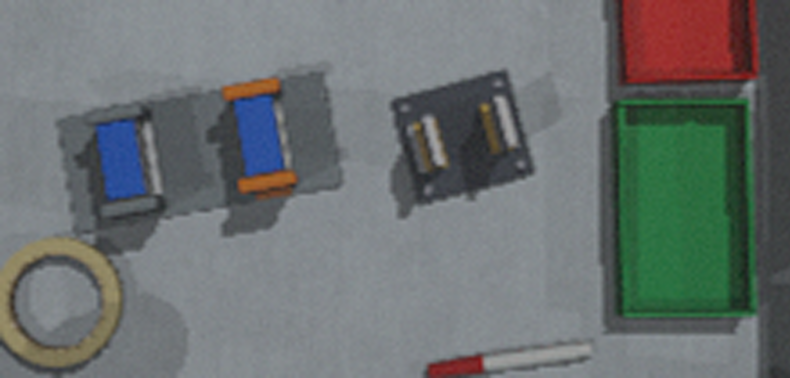

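The zoomed crop confirms the layout: bays about 10.6° yaw, gauge about 14° yaw, and blue tops triangulating 110 mm apart at z≈0.093. These match the text. Next I go over the rack and gauge for a close look.

```bash
cat >> h.py <<'E'
def rel(p,yaw):
    from scipy.spatial.transform import Rotation as Ro
    s=r.sense(); R0=np.array(s["ee_rot"]); a=np.radians(yaw); c,q=np.cos(a),np.sin(a)
    R1=np.array([[c,q,0],[q,-c,0],[0,0,-1.]])
    d=R0.T@(np.array(p)-s["tcp_pos"])*1000; w=Ro.from_matrix(R0.T@R1).as_rotvec()
    print("shift",np.round(d,1),"turn",np.round(w,4),"rows>=",max(np.linalg.norm(d)/50,np.degrees(np.linalg.norm(w))/8.59).round(1))
E
python3 -c "
from h import *
rel([.202,.591,.36],-18.9)
rel([.49,.19,.33],10.6)"
```

```text
shift [ -0.2   0.2 -68.6] turn [ 0.0016 -0.0001 -0.0001] rows>= 1.4
shift [402.1 286.2 -38.1] turn [ 1.600e-03  3.000e-04 -5.149e-01] rows>= 9.9
```

```bash
python3 -m pendant '[[[0,0,-50],[0,0,0]],[[20,14,-70],[0,0,-0.05]],[[65,45,-70],[0,0,-0.12]],[[105,75,-70],[0,0,-0.18]],[[145,104,-70],[0,0,-0.24]],[[185,132,-70],[0,0,-0.3]],[[225,160,-65],[0,0,-0.36]],[[265,188,-60],[0,0,-0.42]],[[305,216,-50],[0,0,-0.47]],[[345,245,-40],[0,0,-0.51]]]' && python3 -c "
from h import *
rel([.49,.19,.33],10.6)"
```

```text
time_s: 1.15
tcp_pos: [0.4494, 0.247, 0.3323]
ee_rot: [[0.983, 0.181, 0.0], [0.181, -0.983, 0.001], [0.0, -0.0, -1.0]]
wrist_force: [0.6, 0.3, -0.2]
gripper_width: 1.0
gripper_force: 0.0
shift [29.6 63.4  2.3] turn [-0.0005 -0.0004 -0.0027] rows>= 1.4
```

```bash
python3 -m pendant '[[[15,32,1],[0,0,0]],[[30,63,2],[0,0,0]],[[30,63,2],[0,0,0]],[[30,63,2],[0,0,0]]]' && python3 -c "
from h import *
import pickle
c=cap('wrist');save(c,'w1');pickle.dump(c,open('w1.pkl','wb'))
for n,p in dict(bt=[.5076,.2434,.096],bo=[.4873,.3517,.096],g=[.511,.077,.03]).items(): print(n,proj(c,p))
print(r.sense()['tcp_pos'])"
```

```text
time_s: 1.55
tcp_pos: [0.4897, 0.1915, 0.3301]
ee_rot: [[0.984, 0.177, -0.001], [0.177, -0.984, -0.0], [-0.001, 0.0, -1.0]]
wrist_force: [0.2, 0.1, 0.4]
gripper_width: 0.997
gripper_force: 0.0
bt [237.31454775 170.81315761]
bo [128.30278737 171.64253164]
g [379.36397243 184.54990087]
[0.48938016 0.19216312 0.33026165]
```

View pics/w1.png

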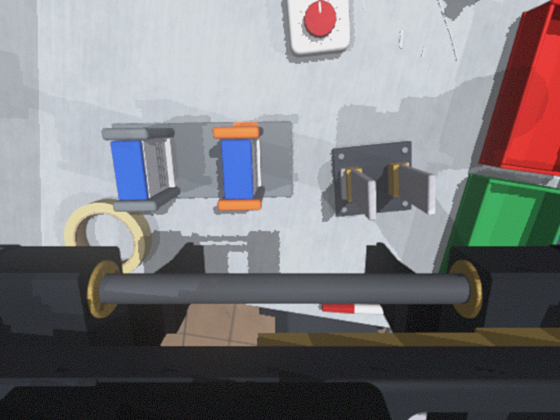

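The wrist view shows the orange bay's blue top at about (237,170), the plain one at (129,170), and the gauge base at (332–412, 140–218). The gauge cheeks lean right.

```bash
cat >> h.py <<'E'
def rects(c,lo,hi,roi,mn=40):
    m=cv2.inRange(cv2.cvtColor(c["frame"],cv2.COLOR_RGB2HSV),lo,hi); k=np.zeros_like(m); x0,y0,x1,y1=roi; k[y0:y1,x0:x1]=m[y0:y1,x0:x1]
    cs,_=cv2.findContours(k,cv2.RETR_EXTERNAL,cv2.CHAIN_APPROX_NONE)
    return [q[:,0,:] for q in cs if cv2.contourArea(q)>=mn]
def wrect(c,q,z):
    # contour cast onto plane z, min area rect in world (mm)
    P=np.array([onz(c,p,z)[:2] for p in q])*1000
    return cv2.minAreaRect(P.astype(np.float32))
BL=((105,120,60),(125,255,255))
E
python3 - <<'E'
from h import *
import pickle
c=pickle.load(open("w1.pkl","rb"));t=pickle.load(open("c0.pkl","rb"))["top"]
for q in rects(c,*BL,(90,120,300,230)):
    m=cv2.minAreaRect(q); print("blue",m, wrect(c,q,.096))
    u=np.array(m[0]); 
    for tp in((212.9,238.9),(251.4,231.9)):
        X,e=tri(c,u,t,tp); print("   tri",X.round(4),round(e,4))
for q in rects(c,(0,0,0),(180,110,75),(322,130,425,228),300): print("dark",cv2.minAreaRect(q),wrect(c,q,.008))
f=c["frame"]; print(f[150,340:345].tolist(),f[180,380],f[145,300])
for q in rects(c,(15,100,60),(28,255,255),(330,150,430,215),15): print("brass",cv2.minAreaRect(q),wrect(c,q,.03))
E
```

```text
blue ((129.13973999023438, 170.0480194091797), (61.85261154174805, 29.868999481201172), 82.40535736083984) ((488.4646301269531, 350.68218994140625), (58.732757568359375, 30.263322830200195), 10.451260566711426)
   tri [0.4883 0.3517 0.0938] 0.0008
   tri [0.5175 0.2436 0.3071] 0.0439
blue ((236.8175048828125, 168.98556518554688), (59.256996154785156, 29.60579490661621), 87.39744567871094) ((508.683349609375, 243.83319091796875), (58.81585693359375, 29.657899856567383), 10.771627426147461)
   tri [0.4929 0.3076 0.0158] 0.1071
   tri [0.5091 0.2437 0.0956] 0.001
dark ((383.9816589355469, 187.9506072998047), (45.67463302612305, 15.491397857666016), 88.09085083007812) ((504.54656982421875, 62.58892822265625), (59.74824142456055, 20.202978134155273), 16.321908950805664)
[[88, 91, 99], [89, 94, 100], [89, 92, 101], [88, 93, 102], [88, 90, 100]] [57 59 64] [191 197 204]
brass ((348.0, 172.5), (9.0, 4.0), 90.0) ((518.73486328125, 118.35474395751953), (11.056999206542969, 4.856842994689941), 13.054032325744629)
brass ((395.9000244140625, 179.70001220703125), (32.62113571166992, 7.814188003540039), 82.87498474121094) ((520.3645629882812, 58.6258544921875), (41.18844985961914, 9.32459831237793), 22.1245059967041)
```

The pusher is at (0.5088, 0.2438), top at z≈0.0956 and yaw 10.6°. That is consistent with the 60 × 30 mm size and the 96 mm height.

```bash
python3 -c "
from h import *
rel([.5088,.2438,.17],10.6);rel([.5088,.2438,.125],10.6)"
```

```text
shift [ 28.4 -47.3 160.2] turn [-0.0001  0.0005 -0.0053] rows>= 3.4
shift [ 28.4 -47.3 205.2] turn [-0.0001  0.0005 -0.0053] rows>= 4.3
```

```bash
python3 -m pendant '[[[14,-24,40],[0,0,-0.005]],[[28.4,-47.3,80],[0,0,-0.005]],[[28.4,-47.3,120],[0,0,-0.005]],[[28.4,-47.3,150],[0,0,-0.005]],[[28.4,-47.3,175],[0,0,-0.005]],[[28.4,-47.3,195],[0,0,-0.005]],[[28.4,-47.3,205],[0,0,-0.005]],[[28.4,-47.3,205],[0,0,-0.005]],[[28.4,-47.3,205],[0,0,-0.005]]]' && python3 -m pendant '[[[0,0,0],[0,0,0]],[[0,0,0],[0,0,0]],[[0,0,0],[0,0,0]],[[0,0,0],[0,0,0]],[[0,0,0],[0,0,0]],[[0,0,0],[0,0,0]],[[0,0,0],[0,0,0]],[[0,0,0],[0,0,0]]]' 0.2
```

```text
time_s: 2.5
tcp_pos: [0.5093, 0.2447, 0.1264]
ee_rot: [[0.983, 0.185, 0.001], [0.185, -0.983, 0.001], [0.002, -0.001, -1.0]]
wrist_force: [-0.1, -0.4, 1.0]
gripper_width: 1.0
gripper_force: 0.0
time_s: 3.3
tcp_pos: [0.509, 0.2438, 0.1255]
ee_rot: [[0.983, 0.184, -0.0], [0.184, -0.983, -0.0], [-0.0, 0.0, -1.0]]
wrist_force: [-0.0, 0.1, 0.4]
gripper_width: 0.357
gripper_force: 0.0
```

```bash
python3 -m pendant '[[[0,0,0],[0,0,0]],[[0,0,0],[0,0,0]],[[0,0,0],[0,0,0]]]' 0.2 && python3 -m pendant '[[[0,0,-5],[0,0,0]],[[0,0,-15],[0,0,0]],[[0,0,-15],[0,0,0]]]'; python3 -c "
from h import *
rel([.41,.19,.25],14.5)"
```

```text
time_s: 3.6
tcp_pos: [0.509, 0.2438, 0.1255]
ee_rot: [[0.983, 0.184, -0.0], [0.184, -0.983, -0.0], [-0.0, 0.0, -1.0]]
wrist_force: [0.4, 0.3, -0.7]
gripper_width: 0.343
gripper_force: 30.0
time_s: 3.9
tcp_pos: [0.5098, 0.2444, 0.1422]
ee_rot: [[0.983, 0.185, 0.003], [0.185, -0.983, 0.002], [0.003, -0.001, -1.0]]
wrist_force: [0.4, 0.6, -1.6]
gripper_width: 0.342
gripper_force: 30.0
shift [-107.8   34.9 -108.2] turn [-0.0013 -0.0031 -0.0674] rows>= 3.1
```

```bash
python3 -m pendant '[[[0,0,-40],[0,0,0]],[[0,0,-80],[0,0,0]],[[0,0,-108],[0,0,0]],[[-30,10,-108],[0,0,-0.03]],[[-70,23,-108],[0,0,-0.067]],[[-107.8,35,-100],[0,0,-0.067]],[[-107.8,35,-60],[0,0,-0.067]],[[-107.8,35,-30],[0,0,-0.067]],[[-107.8,35,-10],[0,0,-0.067]],[[-107.8,35,-2],[0,0,-0.067]]]' && python3 -c "
from h import *
rel([.41,.19,.1225],14.5)"
```

```text
time_s: 4.9
tcp_pos: [0.4086, 0.1888, 0.141]
ee_rot: [[0.968, 0.249, -0.003], [0.249, -0.968, -0.002], [-0.003, 0.002, -1.0]]
wrist_force: [-0.4, -1.3, -1.3]
gripper_width: 0.339
gripper_force: 30.0
shift [ 1.8 -0.9 18.5] turn [ 0.0015  0.003  -0.0012] rows>= 0.4
```

```bash
python3 -m pendant '[[[0,0,5],[0,0,0]],[[0,0,10],[0,0,0]],[[0,0,15],[0,0,0]],[[0,0,17],[0,0,0]],[[0,0,19],[0,0,0]],[[0,0,19],[0,0,0]],[[0,0,19],[0,0,0]]]'; python3 -c "
from h import *
rel([.41,.19,.1195],14.5)"
```

```text
time_s: 5.6
tcp_pos: [0.4096, 0.1897, 0.1237]
ee_rot: [[0.968, 0.25, 0.0], [0.25, -0.968, 0.0], [0.0, -0.0, -1.0]]
wrist_force: [0.4, 0.5, -1.4]
gripper_width: 0.344
gripper_force: 30.0
shift [ 0.5 -0.2  4.2] turn [-0.0002 -0.0004 -0.0008] rows>= 0.1
```

```bash
python3 -m pendant '[[[0,0,1],[0,0,0]],[[0,0,2],[0,0,0]],[[0,0,3],[0,0,0]],[[0,0,3.5],[0,0,0]],[[0,0,3.5],[0,0,0]]]';python3 -m pendant '[[[0,0,0.4],[0,0,0]],[[0,0,0.8],[0,0,0]],[[0,0,0.8],[0,0,0]],[[0,0,0.8],[0,0,0]]]'
```

```text
time_s: 6.1
tcp_pos: [0.4095, 0.1895, 0.1199]
ee_rot: [[0.968, 0.249, -0.0], [0.249, -0.968, -0.0], [-0.0, 0.0, -1.0]]
wrist_force: [-0.6, 0.4, -1.1]
gripper_width: 0.342
gripper_force: 30.0
time_s: 6.5
tcp_pos: [0.4096, 0.1896, 0.1196]
ee_rot: [[0.968, 0.25, 0.0], [0.25, -0.968, 0.0], [0.0, -0.0, -1.0]]
wrist_force: [-0.6, -0.9, 3.5]
gripper_width: 0.346
gripper_force: 30.0
```

```bash
python3 -m pendant '[[[0,0,-0.5],[0,0,0]],[[0,0,-0.5],[0,0,0]],[[0,0,-0.5],[0,0,0]],[[0,0,-0.5],[0,0,0]],[[0,0,-0.5],[0,0,0]],[[0,0,-0.5],[0,0,0]]]' 1; python3 -c "
from h import *
print(r.sense()['joints'])
rel([.4096,.1896,.25],14.5)
rel([.51,.14,.33],104.5)
rel([.51,.14,.33],-75.5)"
```

```text
time_s: 7.1
tcp_pos: [0.4095, 0.1896, 0.1196]
ee_rot: [[0.968, 0.25, -0.0], [0.25, -0.968, -0.0], [-0.0, 0.0, -1.0]]
wrist_force: [-0.0, -0.7, 0.0]
gripper_width: 0.803
gripper_force: 0.0
[ 4.55836529e+01  1.79835537e+01 -3.60746010e+01 -2.29649018e-03
 -3.59461571e+01  5.88699007e+01]
shift [ 1.000e-01  0.000e+00 -1.304e+02] turn [ 0.      0.0001 -0.0008] rows>= 2.6
shift [  85.    73.1 -210.4] turn [-0.0000e+00  1.0000e-04 -1.5716e+00] rows>= 10.5
shift [  85.    73.1 -210.4] turn [1.00e-04 0.00e+00 1.57e+00] rows>= 10.5
```

```bash
python3 -m pendant '[[[0,0,-20],[0,0,0]],[[0,0,-60],[0,0,0]],[[0,0,-100],[0,0,0]],[[0,0,-140],[0,0,0.12]],[[0,0,-160],[0,0,0.26]],[[10,5,-160],[0,0,0.4]],[[20,10,-160],[0,0,0.54]],[[30,15,-160],[0,0,0.68]],[[40,20,-160],[0,0,0.82]],[[50,30,-150],[0,0,0.96]]]' 1; python3 -c "
from h import *
rel([.493,.146,.24],-75.5)"
```

```text
time_s: 8.1
tcp_pos: [0.4664, 0.1734, 0.2707]
ee_rot: [[0.757, -0.654, 0.003], [-0.654, -0.757, 0.002], [0.001, -0.003, -1.0]]
wrist_force: [-0.8, -0.7, 0.3]
gripper_width: 1.0
gripper_force: 0.0
shift [38.   3.5 30.8] turn [-0.0033  0.      0.605 ] rows>= 4.0
```

```bash
python3 -m pendant '[[[10,1,8],[0,0,0.14]],[[20,2,16],[0,0,0.28]],[[30,3,24],[0,0,0.42]],[[38,4,30],[0,0,0.56]],[[38,4,30],[0,0,0.605]],[[38,4,30],[0,0,0.605]],[[38,4,30],[0,0,0.605]],[[38,4,30],[0,0,0.605]]]'; python3 -c "
from h import *
import pickle
c=cap('wrist');save(c,'w2');pickle.dump(c,open('w2.pkl','wb'))
s=r.sense();print(s['tcp_pos'],proj(c,[.511,.077,.03]))
a=cv2.imread('pics/w2.png');p=proj(c,[.511,.077,.03]).astype(int)
x0,y0=max(p[0]-110,0),max(p[1]-90,0);print('crop',x0,y0)
cv2.imwrite('pics/w2c.png',cv2.resize(a[y0:y0+165,x0:x0+220],None,fx=3.6,fy=3.6,interpolation=2))"
```

```text
time_s: 8.9
tcp_pos: [0.4916, 0.1454, 0.2399]
ee_rot: [[0.256, -0.967, 0.0], [-0.967, -0.256, 0.0], [-0.0, -0.0, -1.0]]
wrist_force: [0.3, -0.5, -0.2]
gripper_width: 1.001
gripper_force: 0.0
[0.49161294 0.1453942  0.23988495] [283.75501471 124.77145062]
crop 173 34
```

View pics/w2c.png

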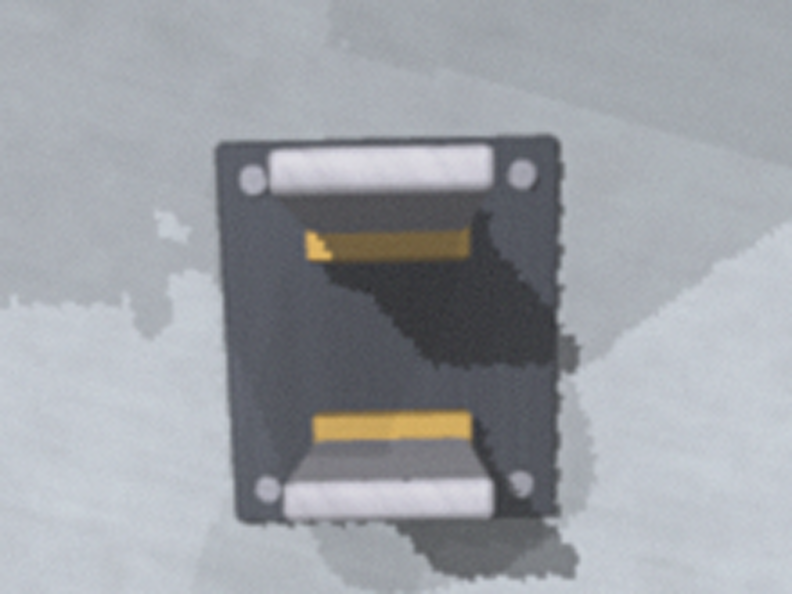

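The close view looks straight down into the gauge. The brass strips' inner edges lie at crop rows about 260 and 412, the cheek tops' inner edges at about 193 and 479, and there is no visible obstruction in the slot.

```bash
cat > g.py <<'E'
from h import *
import pickle
c=pickle.load(open("w2.pkl","rb")); x0,y0=173,34
hsv=cv2.cvtColor(c["frame"],cv2.COLOR_RGB2HSV).astype(int)
sat=(hsv[:,:,1]*((hsv[:,:,0]>10)&(hsv[:,:,0]<32))).astype(float); val=hsv[:,:,2].astype(float)
def edge(col,a,b,img):  # subpixel strongest gradient rows a..b
    g=np.abs(np.gradient(img[a:b,col])); i=int(np.clip(np.argmax(g),1,len(g)-2)); k=g[i-1:i+2]
    return a+i+0.5*(k[0]-k[2])/(k[0]-2*k[1]+k[2]-1e-9)
def line(img,ra,rb,xa,xb,z):
    cols=np.arange(int(x0+xa/3.6),int(x0+xb/3.6)); P=[]
    for q in cols: P.append(onz(c,(q,edge(q,int(y0+ra/3.6),int(y0+rb/3.6),img)),z)[:2]*1000)
    P=np.array(P); v=cv2.fitLine(P.astype(np.float32),cv2.DIST_HUBER,0,.01,.01).ravel()
    n=np.array([-v[1],v[0]]); return v,np.degrees(np.arctan(v[1]/v[0])),np.std((P-v[2:])@n)
gold={n:line(sat,a,b,xa,xb,.008) for n,(a,b,xa,xb) in dict(up=(246,280,335,460),lo=(398,426,325,460)).items()}
chk={n:line(val,a,b,295,480,.115) for n,(a,b) in dict(up=(180,210),lo=(466,490)).items()}
cam=-c["R"].T@c["t"]*1000; print("cam",cam)
for nm,L in(("gold",gold),("cheek",chk)):
    a=np.radians((L["up"][1]+L["lo"][1])/2); yv=np.array([-np.sin(a),np.cos(a)])
    u,l=L["up"][0][2:]@yv,L["lo"][0][2:]@yv
    print(nm,"yaws",L["up"][1],L["lo"][1],"std",L["up"][2],L["lo"][2],"gap",abs(u-l),"mid along y'",(u+l)/2, "fixed 14.6:",[ (L[k][0][2:]@np.array([-np.sin(np.radians(14.6)),np.cos(np.radians(14.6))])) for k in L])
for q in rects(c,(15,90,60),(32,255,255),(x0+60,y0+50,x0+145,y0+130),30): print("gold rect",wrect(c,q,.02))
for q in rects(c,(0,0,205),(180,40,255),(x0+65,y0+35,x0+145,y0+147),60): print("cheek rect",wrect(c,q,.115))
for q in rects(c,(0,0,0),(180,110,115),(x0+50,y0+30,x0+165,y0+150),900): print("base",wrect(c,q,.008))
E
python3 g.py
```

```text
cam [510.48230669  77.36317824 332.23993074]
gold yaws 15.653942 16.045528 std 0.0719467649679925 0.07513487824200381 gap 38.83741 mid along y' -63.273945 fixed 14.6: [np.float64(-71.47318168980091), np.float64(-32.66920614157815)]
cheek yaws 16.15148 15.919077 std 0.08417150054679115 0.10624338453831271 gap 50.67486 mid along y' -65.04625 fixed 14.6: [np.float64(-77.35917717222601), np.float64(-26.733231237570514)]
gold rect ((506.8311767578125, 101.2844009399414), (41.033573150634766, 6.565987586975098), 14.812128067016602)
gold rect ((519.488525390625, 58.421566009521484), (40.37068176269531, 6.947612762451172), 14.818366050720215)
cheek rect ((505.2620544433594, 107.01564025878906), (37.01166534423828, 4.716638088226318), 14.810443878173828)
cheek rect ((521.3447875976562, 51.58576583862305), (36.42018508911133, 5.065295696258545), 16.386363983154297)
base ((509.6163635253906, 82.11228942871094), (93.81060791015625, 104.8207015991211), 15.951443672180176)
```

```bash
python3 -c "
from h import *
rel([.388,.255,.30],-75.55)"
```

```text
shift [-132.5   72.1  -60.1] turn [-0.0004  0.0002  0.0066] rows>= 3.2
```

```bash
python3 -m pendant '[[[-15,8,-35],[0,0,0.007]],[[-50,27,-60],[0,0,0.007]],[[-90,49,-60],[0,0,0.007]],[[-120,65,-60],[0,0,0.007]],[[-132,72,-60],[0,0,0.007]],[[-132,72,-60],[0,0,0.007]],[[-132,72,-60],[0,0,0.007]],[[-132,72,-60],[0,0,0.007]]]'; python3 -c "
from h import *
import pickle
c=cap('wrist');save(c,'w3');pickle.dump(c,open('w3.pkl','wb'))
p=proj(c,[.4096,.1896,.09]);print(p,r.sense()['tcp_pos'])
xv=np.array([np.cos(np.radians(14.45)),np.sin(np.radians(14.45))]);yv=np.array([-xv[1],xv[0]])
for q in rects(c,*BL,(int(p[0])-80,int(p[1])-60,int(p[0])+80,int(p[1])+60)):
    m=wrect(c,q,.09);print(m); d=np.array(m[0])-[409.6,189.6];print('off x,y',d@xv,d@yv)
a=cv2.imread('pics/w3.png');x0,y0=max(int(p[0])-110,0),max(int(p[1])-90,0)
cv2.imwrite('pics/w3c.png',cv2.resize(a[y0:y0+165,x0:x0+220],None,fx=3.6,fy=3.6,interpolation=2))"
```

```text
time_s: 9.75
tcp_pos: [0.3887, 0.2541, 0.2997]
ee_rot: [[0.248, -0.969, 0.0], [-0.969, -0.248, -0.0], [0.0, -0.0, -1.0]]
wrist_force: [-0.5, -0.1, 0.4]
gripper_width: 0.997
gripper_force: 0.0
[280.33507213 128.70926353] [0.38879642 0.25401742 0.29963148]
((409.40435791015625, 189.99148559570312), (58.830169677734375, 28.035961151123047), 14.321873664855957)
off x,y -0.09176372884608598 0.42792080696051216
```

View pics/w3c.png

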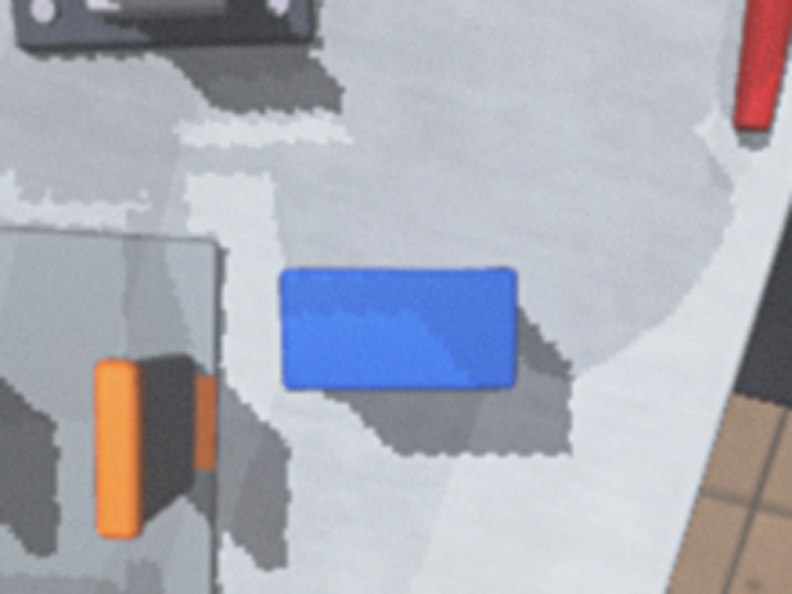

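The pusher stands upright where it was released. Its top is at crop (283–516, 268–388), and the wrist camera reads only 0.4 mm high in y', so I correct the gauge position by that. Now I regrasp by the narrow edges, with the opening reduced to clear the rack cheek.

```bash
python3 -c "
from h import *
rel([.4096,.1896,.119],-75.55)"
```

```text
shift [ 67.5  -4.2 180.6] turn [ 0.0001 -0.0002 -0.0022] rows>= 3.9
```

```bash
python3 -m pendant '[[[20,-1,10],[0,0,-0.002]],[[50,-3,20],[0,0,-0.002]],[[67.5,-4.2,45],[0,0,-0.002]],[[67.5,-4.2,80],[0,0,-0.002]],[[67.5,-4.2,100],[0,0,-0.002]],[[67.5,-4.2,110],[0,0,-0.002]],[[67.5,-4.2,110],[0,0,-0.002]]]' 0.88; python3 -c "
from h import *
rel([.4096,.1896,.119],-75.55)"
```

```text
time_s: 10.5
tcp_pos: [0.4092, 0.1894, 0.1886]
ee_rot: [[0.249, -0.968, -0.002], [-0.968, -0.249, -0.002], [0.002, 0.003, -1.0]]
wrist_force: [-0.2, 0.9, 0.5]
gripper_width: 0.879
gripper_force: 0.0
shift [-0.2 -0.6 69.6] turn [ 0.0026 -0.0016 -0.0002] rows>= 1.4
```

```bash
python3 -m pendant '[[[0,0,25],[0,0,0]],[[0,0,45],[0,0,0]],[[0,0,60],[0,0,0]],[[0,0,68],[0,0,0]],[[0,0,70],[0,0,0]],[[0,0,70],[0,0,0]],[[0,0,70],[0,0,0]]]'; python3 -c "
from h import *
rel([.4096,.1896,.119],-75.55)"
```

```text
time_s: 11.2
tcp_pos: [0.4097, 0.1906, 0.1206]
ee_rot: [[0.251, -0.968, 0.002], [-0.968, -0.251, 0.001], [-0.001, -0.002, -1.0]]
wrist_force: [-0.1, 0.1, -0.2]
gripper_width: 0.876
gripper_force: 0.0
shift [1.  0.4 1.6] turn [-0.0019  0.0009  0.001 ] rows>= 0.0
```

```bash
python3 -m pendant '[[[0,0,1],[0,0,0]],[[0,0,1],[0,0,0]],[[0,0,1],[0,0,0]]]'; python3 -c "
from h import *
rel([.4096,.1896,.119],-75.55)"
```

```text
time_s: 11.5
tcp_pos: [0.4093, 0.1903, 0.119]
ee_rot: [[0.25, -0.968, 0.0], [-0.968, -0.25, 0.0], [-0.0, -0.001, -1.0]]
wrist_force: [0.5, 0.3, 0.2]
gripper_width: 0.882
gripper_force: 0.0
shift [ 0.7 -0.1 -0. ] turn [-0.0006  0.0003  0.0009] rows>= 0.0
```

```bash
python3 -m pendant '[[[0.6,0,0],[0,0,0]],[[0.6,0,0],[0,0,0]],[[0.6,0,0],[0,0,0]]]'; python3 -m pendant '[[[0,0,0],[0,0,0]],[[0,0,0],[0,0,0]],[[0,0,0],[0,0,0]],[[0,0,0],[0,0,0]],[[0,0,0],[0,0,0]],[[0,0,0],[0,0,0]]]' 0.5;  python3 -c "
from h import *
rel([.4096,.1896,.119],-75.55)"
```

```text
time_s: 11.8
tcp_pos: [0.4094, 0.1896, 0.1187]
ee_rot: [[0.25, -0.968, 0.0], [-0.968, -0.25, -0.0], [0.0, -0.0, -1.0]]
wrist_force: [-0.1, 0.0, 0.0]
gripper_width: 0.877
gripper_force: 0.0
time_s: 12.4
tcp_pos: [0.4093, 0.1895, 0.1187]
ee_rot: [[0.25, -0.968, -0.0], [-0.968, -0.25, -0.0], [0.0, 0.0, -1.0]]
wrist_force: [-0.1, 1.5, -1.5]
gripper_width: 0.69
gripper_force: 30.0
shift [ 0.  -0.3 -0.3] turn [ 0.0001 -0.0001  0.0008] rows>= 0.0
```

```bash
python3 -m pendant '[[[0,0,-20],[0,0,0]],[[0,0,-60],[0,0,0]],[[0,0,-100],[0,0,0]],[[0,0,-135],[0,0,0]],[[0,0,-150],[0,0,0]],[[0,0,-150],[0,0,0]]]'; python3 -c "
from h import *
rel([.5133,.0795,.27],-74.0)"
```

```text
time_s: 13.0
tcp_pos: [0.41, 0.1902, 0.2708]
ee_rot: [[0.25, -0.968, 0.004], [-0.968, -0.25, 0.004], [-0.003, -0.005, -1.0]]
wrist_force: [-1.0, 0.8, -1.6]
gripper_width: 0.684
gripper_force: 30.0
shift [133.  -72.3   0.8] turn [-0.0049  0.0027 -0.0261] rows>= 3.0
```

```bash
python3 -m pendant '[[[25,-14,0],[0,0,-0.01]],[[65,-35,0],[0,0,-0.026]],[[100,-54,0],[0,0,-0.026]],[[125,-68,0],[0,0,-0.026]],[[133,-72.3,0],[0,0,-0.026]],[[133,-72.3,0],[0,0,-0.026]],[[133,-72.3,0],[0,0,-0.026]],[[133,-72.3,0],[0,0,-0.026]]]'; python3 -c "
from h import *
rel([.5133,.0795,.152],-74.0)
import pickle
c=cap('wrist');save(c,'w4');pickle.dump(c,open('w4.pkl','wb'))"
```

```text
time_s: 13.8
tcp_pos: [0.5118, 0.0796, 0.2683]
ee_rot: [[0.277, -0.961, -0.001], [-0.961, -0.277, -0.0], [-0.0, 0.001, -1.0]]
wrist_force: [-0.3, 0.5, -1.8]
gripper_width: 0.687
gripper_force: 30.0
shift [  0.6  -1.5 116.3] turn [0.0009 0.0002 0.0011] rows>= 2.3
```

View pics/w4.png

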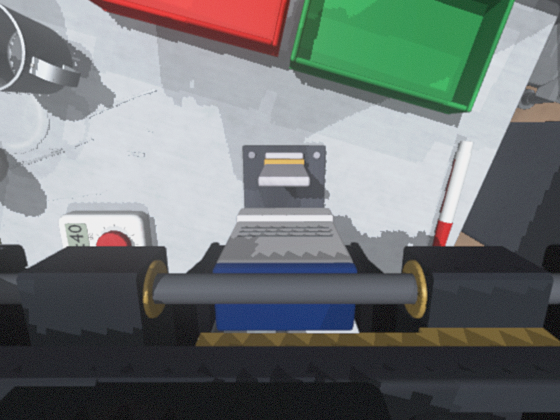

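The pusher is held square, with the gauge's far cheek centred under it at about (285,170).

```bash
python3 -m pendant '[[[0.6,-1.5,25],[0,0,0.001]],[[0.6,-1.5,50],[0,0,0.001]],[[0.6,-1.5,75],[0,0,0.001]],[[0.6,-1.5,95],[0,0,0.001]],[[0.6,-1.5,105],[0,0,0.001]],[[0.6,-1.5,111],[0,0,0.001]],[[0.6,-1.5,111],[0,0,0.001]],[[0.6,-1.5,111],[0,0,0.001]],[[0.6,-1.5,111],[0,0,0.001]]]'; python3 -c "
from h import *
rel([.5133,.0795,.155],-74.0);print(r.sense()['wrist_force'])"
```

```text
time_s: 14.75
tcp_pos: [0.5148, 0.0791, 0.1588]
ee_rot: [[0.275, -0.962, 0.002], [-0.962, -0.275, 0.001], [-0.0, -0.002, -1.0]]
wrist_force: [-0.3, 0.8, -1.9]
gripper_width: 0.685
gripper_force: 30.0
shift [-0.8  1.3  3.8] turn [-0.0023  0.0002 -0.001 ] rows>= 0.1
[-0.25226926  0.79622804 -1.87342203]
```

```bash
python3 -m pendant '[[[0,0,0],[0,0,0]],[[0,0,0],[0,0,0]],[[0,0,0],[0,0,0]],[[0,0,0],[0,0,0]]]'; python3 -c "
from h import *
rel([.5133,.0795,.155],-74.0);print(r.sense()['wrist_force'])"
```

```text
time_s: 15.15
tcp_pos: [0.5143, 0.0787, 0.1578]
ee_rot: [[0.274, -0.962, 0.0], [-0.962, -0.274, 0.0], [-0.0, -0.0, -1.0]]
wrist_force: [0.4, 0.1, -1.4]
gripper_width: 0.687
gripper_force: 30.0
shift [-1.   0.7  2.8] turn [-0.0002  0.     -0.0013] rows>= 0.1
[ 0.38921839  0.1426724  -1.40045061]
```

Settled, so I correct sideways by −1.0 and +0.7 mm, then come down slowly.

```bash
python3 -m pendant '[[[-1,0.7,0],[0,0,0]],[[-1,0.7,1.5],[0,0,0]],[[-1,0.7,2.8],[0,0,0]],[[-1,0.7,2.8],[0,0,0]],[[-1,0.7,2.8],[0,0,0]],[[-1,0.7,2.8],[0,0,0]]]'; python3 -c "
from h import *
rel([.5133,.0795,.151],-74.0)"
```

```text
time_s: 15.75
tcp_pos: [0.5133, 0.0795, 0.1549]
ee_rot: [[0.274, -0.962, 0.0], [-0.962, -0.274, -0.0], [0.0, -0.0, -1.0]]
wrist_force: [1.0, 0.5, -2.1]
gripper_width: 0.685
gripper_force: 30.0
shift [0.  0.  3.9] turn [-0.     -0.     -0.0012] rows>= 0.1
```

```bash
python3 -m pendant '[[[0,0,1.5],[0,0,0]],[[0,0,3],[0,0,0]],[[0,0,4],[0,0,0]],[[0,0,5],[0,0,0]],[[0,0,5.5],[0,0,0]],[[0,0,5.5],[0,0,0]],[[0,0,5.5],[0,0,0]]]'; python3 -m pendant '[[[0,0,0.3],[0,0,0]],[[0,0,0.6],[0,0,0]],[[0,0,0.9],[0,0,0]],[[0,0,1.2],[0,0,0]],[[0,0,1.2],[0,0,0]],[[0,0,1.2],[0,0,0]]]'
```

```text
time_s: 16.45
tcp_pos: [0.5133, 0.0795, 0.1494]
ee_rot: [[0.274, -0.962, 0.0], [-0.962, -0.274, -0.0], [0.0, -0.0, -1.0]]
wrist_force: [0.3, -0.3, -2.7]
gripper_width: 0.683
gripper_force: 30.0
time_s: 17.05
tcp_pos: [0.5133, 0.0795, 0.1482]
ee_rot: [[0.274, -0.962, -0.0], [-0.962, -0.274, -0.0], [0.0, 0.0, -1.0]]
wrist_force: [-0.2, 0.4, -1.9]
gripper_width: 0.689
gripper_force: 30.0
```

```bash
python3 -m pendant '[[[0,0,0.4],[0,0,0]],[[0,0,0.8],[0,0,0]],[[0,0,0.8],[0,0,0]],[[0,0,0.8],[0,0,0]]]'; python3 -m pendant '[[[0,0,0.4],[0,0,0]],[[0,0,0.8],[0,0,0]],[[0,0,0.8],[0,0,0]],[[0,0,0.8],[0,0,0]]]'
```

```text
time_s: 17.45
tcp_pos: [0.5133, 0.0795, 0.1474]
ee_rot: [[0.274, -0.962, -0.0], [-0.962, -0.274, -0.0], [0.0, 0.0, -1.0]]
wrist_force: [-0.0, 0.5, -2.3]
gripper_width: 0.686
gripper_force: 30.0
time_s: 17.85
tcp_pos: [0.5133, 0.0795, 0.1466]
ee_rot: [[0.274, -0.962, -0.0], [-0.962, -0.274, -0.0], [0.0, 0.0, -1.0]]
wrist_force: [-0.0, -0.2, -1.5]
gripper_width: 0.688
gripper_force: 30.0
```

```bash
python3 -m pendant '[[[0,0,0.7],[0,0,0]],[[0,0,1.4],[0,0,0]],[[0,0,2],[0,0,0]],[[0,0,2],[0,0,0]],[[0,0,2],[0,0,0]]]';python3 -m pendant '[[[0,0,0.7],[0,0,0]],[[0,0,1.4],[0,0,0]],[[0,0,2],[0,0,0]],[[0,0,2],[0,0,0]],[[0,0,2],[0,0,0]]]'
```

```text
time_s: 18.35
tcp_pos: [0.5133, 0.0795, 0.1446]
ee_rot: [[0.274, -0.962, -0.0], [-0.962, -0.274, -0.0], [0.0, 0.0, -1.0]]
wrist_force: [-0.9, 0.0, -2.5]
gripper_width: 0.688
gripper_force: 30.0
time_s: 18.85
tcp_pos: [0.5133, 0.0795, 0.1426]
ee_rot: [[0.274, -0.962, -0.0], [-0.962, -0.274, -0.0], [0.0, 0.0, -1.0]]
wrist_force: [-0.1, -0.4, -2.2]
gripper_width: 0.686
gripper_force: 30.0
```

No force with the underside 6 mm below the brass tops, so it is going between the blocks. I continue to the base.

```bash
python3 -m pendant '[[[0,0,1],[0,0,0]],[[0,0,2.2],[0,0,0]],[[0,0,3.4],[0,0,0]],[[0,0,4.6],[0,0,0]],[[0,0,5.8],[0,0,0]],[[0,0,7],[0,0,0]],[[0,0,7],[0,0,0]]]';python3 -m pendant '[[[0,0,1],[0,0,0]],[[0,0,2.2],[0,0,0]],[[0,0,3.4],[0,0,0]],[[0,0,4.6],[0,0,0]],[[0,0,5.8],[0,0,0]],[[0,0,7],[0,0,0]],[[0,0,7],[0,0,0]],[[0,0,7],[0,0,0]]]'
```

```text
time_s: 19.55
tcp_pos: [0.5132, 0.0795, 0.1354]
ee_rot: [[0.274, -0.962, -0.0], [-0.962, -0.274, -0.0], [0.0, 0.0, -1.0]]
wrist_force: [-0.4, -0.4, -0.7]
gripper_width: 0.689
gripper_force: 30.0
time_s: 20.35
tcp_pos: [0.5133, 0.0795, 0.1286]
ee_rot: [[0.274, -0.962, -0.0], [-0.962, -0.274, -0.0], [0.0, 0.0, -1.0]]
wrist_force: [-0.5, -0.6, -2.0]
gripper_width: 0.686
gripper_force: 30.0
```

```bash
python3 -m pendant '[[[0,0,0.4],[0,0,0]],[[0,0,0.8],[0,0,0]],[[0,0,1.2],[0,0,0]],[[0,0,1.5],[0,0,0]],[[0,0,1.5],[0,0,0]],[[0,0,1.5],[0,0,0]]]';python3 -m pendant '[[[0,0,0.4],[0,0,0]],[[0,0,0.8],[0,0,0]],[[0,0,0.8],[0,0,0]],[[0,0,0.8],[0,0,0]]]'; python3 -c "
from h import *
c=cap('wrist');save(c,'w5')"
```

```text
time_s: 20.95
tcp_pos: [0.5133, 0.0795, 0.1271]
ee_rot: [[0.275, -0.962, 0.0], [-0.962, -0.275, -0.0], [0.0, -0.0, -1.0]]
wrist_force: [0.1, -0.8, -1.8]
gripper_width: 0.684
gripper_force: 30.0
time_s: 21.35
tcp_pos: [0.5133, 0.0795, 0.1267]
ee_rot: [[0.275, -0.962, 0.0], [-0.962, -0.275, 0.0], [0.0, -0.0, -1.0]]
wrist_force: [-1.4, -0.3, 1.6]
gripper_width: 0.684
gripper_force: 30.0
```

View pics/w5.png

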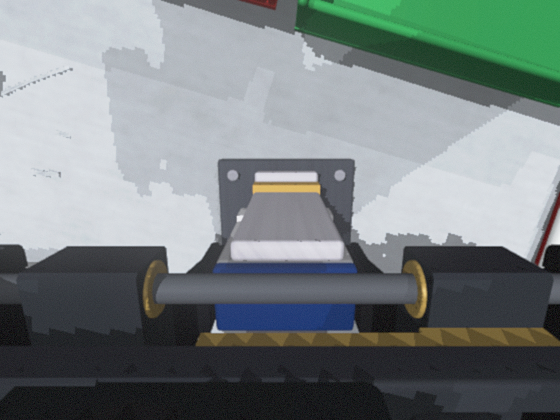

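Force rises by about 3.5 N at TCP z=0.1267, which puts the underside 8 mm up on the base. The picture shows the pusher sunk below the cheek tops, so this is a good one and goes to the green tub. I check the rail near the tub and the tub's centre.

```bash
python3 -m pendant '[[[0,0,-5],[0,0,0]],[[0,0,-15],[0,0,0]],[[0,0,-30],[0,0,0]],[[0,0,-55],[0,0,0]],[[0,0,-85],[0,0,0]],[[0,0,-115],[0,0,0]],[[0,0,-145],[0,0,0]],[[0,0,-150],[0,0,0]],[[0,0,-150],[0,0,0]]]'
python3 - <<'E'
from h import *
import pickle
C=pickle.load(open("c0.pkl","rb"));t,s=C["top"],C["side"]
print("rail",tri(t,(407,310),s,(180,313)),tri(t,(408,60),s,(481,264)))
# green rim outline: top & w4 & side corners
c=pickle.load(open("w4.pkl","rb"))
q=max(rects(t,(55,130,40),(80,255,255),(340,200,395,300)),key=len); print("rim top view",wrect(t,q,.045))
q4=max(rects(c,(55,130,40),(80,255,255),(285,0,530,120)),key=len)
# near-left corner of the green rim: w4 lowest-left, top view upper-left corner
p4=q4[np.argmin(q4[:,0]-q4[:,1]*.6)];pt=q[np.argmin(q.sum(1))];print("corner",p4,pt,tri(c,p4,t,pt))
p4=q4[np.argmax(q4[:,1])];pt=q[np.argmax(q[:,1]-q[:,0])];print("corner2",p4,pt,tri(c,p4,t,pt))
rel([.456,-.088,.28],-82)
print(r.sense()['wrist_force'],r.sense()['joints'])
E
```

```text
time_s: 22.3
tcp_pos: [0.5134, 0.0796, 0.2773]
ee_rot: [[0.274, -0.962, 0.002], [-0.962, -0.274, 0.002], [-0.001, -0.003, -1.0]]
wrist_force: [0.3, 0.2, -2.0]
gripper_width: 0.683
gripper_force: 30.0
rail (array([ 0.30091961, -0.19066926,  0.10318782]), np.float64(0.004564990114597924)) (array([ 1.01250057, -0.20193747,  0.10578673]), np.float64(0.0016535291691934077))
rim top view ((456.39276123046875, -97.7291259765625), (170.46324157714844, 105.16756439208984), 0.7311922907829285)
corner [296  60] [352 223] (array([ 0.53819765, -0.04260003,  0.06778775]), np.float64(0.003766004009924325))
corner2 [463 110] [353 281] (array([ 0.37307264, -0.04933222,  0.04022305]), np.float64(0.002142640351873729))
shift [145.5 101.1  -3.1] turn [-0.0025  0.0011  0.1381] rows>= 3.5
[ 0.26047084  0.23897019 -1.98089679] [ 2.67206305e+01  1.24087560e+01 -1.56123648e+01 -2.73250781e-02
 -6.18245654e+01 -1.07964894e+01]
```

The rail is at y≈-0.19 and z≈0.104, clear of the gripper. The green tub centre is about (0.456, -0.097).

```bash
python3 -c "
from h import *
rel([.456,-.093,.277],-88)"
```

```text
shift [ 1.503e+02  1.025e+02 -1.000e-01] turn [-0.0024  0.0012  0.2428] rows>= 3.6
```

```bash
python3 -m pendant '[[[20,13,0],[0,0,0.04]],[[55,37,0],[0,0,0.1]],[[90,61,0],[0,0,0.16]],[[120,82,0],[0,0,0.21]],[[140,95,0],[0,0,0.243]],[[150,102,0],[0,0,0.243]],[[150,102,0],[0,0,0.243]],[[150,102,0],[0,0,0.243]]]'; python3 -c "
from h import *
rel([.456,-.093,.127],-88);c=cap('wrist');save(c,'w6')"
```

```text
time_s: 23.1
tcp_pos: [0.4564, -0.0925, 0.2755]
ee_rot: [[0.035, -0.999, -0.001], [-0.999, -0.035, 0.0], [-0.0, 0.001, -1.0]]
wrist_force: [0.9, -1.0, -1.6]
gripper_width: 0.681
gripper_force: 30.0
shift [  0.6   0.2 148.5] turn [0.0013 0.0002 0.0003] rows>= 3.0
```

View pics/w6.png

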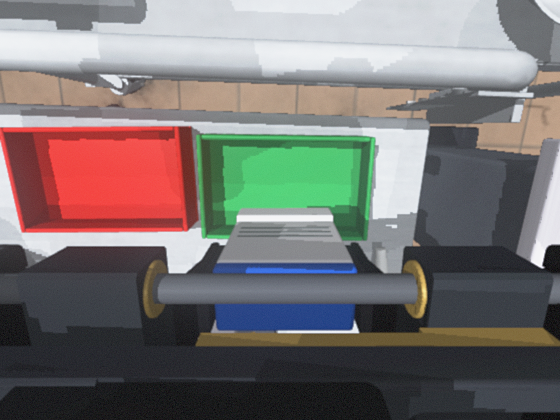

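The pusher is over the green tub, whose rim spans (200–373, 137–240). I check the tub centre from this view while lowering.

```bash
python3 -c "
from h import *
c=cap('wrist')
for p in((201,137),(374,139),(369,240),(207,240)): print(onz(c,p,.045).round(3))"; python3 -m pendant '[[[0,0,25],[0,0,0]],[[0,0,55],[0,0,0]],[[0,0,80],[0,0,0]],[[0,0,90],[0,0,0]],[[0,0,90],[0,0,0]],[[0,0,90],[0,0,0]]]'
```

```text
[ 0.54  -0.149  0.045]
[ 0.372 -0.153  0.045]
[ 0.366 -0.049  0.045]
[ 0.537 -0.043  0.045]
time_s: 23.8
tcp_pos: [0.4574, -0.0923, 0.1872]
ee_rot: [[0.036, -0.999, 0.002], [-0.999, -0.036, -0.0], [0.0, -0.002, -1.0]]
wrist_force: [-0.1, 0.3, -1.8]
gripper_width: 0.691
gripper_force: 30.0
```

```bash
python3 -m pendant '[[[3,1,20],[0,0,0]],[[5,2,40],[0,0,0]],[[5,2,52],[0,0,0]],[[5,2,58],[0,0,0]],[[5,2,60],[0,0,0]],[[5,2,60],[0,0,0]],[[5,2,60],[0,0,0]],[[5,2,60],[0,0,0]]]'
```

```text
time_s: 24.6
tcp_pos: [0.455, -0.0977, 0.127]
ee_rot: [[0.035, -0.999, 0.002], [-0.999, -0.035, 0.0], [-0.0, -0.002, -1.0]]
wrist_force: [1.2, 0.7, -2.5]
gripper_width: 0.689
gripper_force: 30.0
```

```bash
python3 -m pendant '[[[0,0,0.6],[0,0,0]],[[0,0,1.2],[0,0,0]],[[0,0,1.8],[0,0,0]],[[0,0,1.8],[0,0,0]],[[0,0,1.8],[0,0,0]],[[0,0,1.8],[0,0,0]]]';python3 -m pendant '[[[0,0,0.4],[0,0,0]],[[0,0,0.8],[0,0,0]],[[0,0,0.8],[0,0,0]],[[0,0,0.8],[0,0,0]]]'
```

```text
time_s: 25.2
tcp_pos: [0.4546, -0.0978, 0.1245]
ee_rot: [[0.035, -0.999, -0.0], [-0.999, -0.035, -0.0], [0.0, 0.0, -1.0]]
wrist_force: [-0.0, 0.2, -1.0]
gripper_width: 0.69
gripper_force: 30.0
time_s: 25.6
tcp_pos: [0.4546, -0.0978, 0.1237]
ee_rot: [[0.035, -0.999, 0.0], [-0.999, -0.035, 0.0], [-0.0, -0.0, -1.0]]
wrist_force: [1.1, 0.1, -1.2]
gripper_width: 0.688
gripper_force: 30.0
```

```bash
python3 -m pendant '[[[0,0,0.3],[0,0,0]],[[0,0,0.6],[0,0,0]],[[0,0,0.6],[0,0,0]],[[0,0,0.6],[0,0,0]]]'
```

```text
time_s: 26.0
tcp_pos: [0.4545, -0.0978, 0.1237]
ee_rot: [[0.035, -0.999, 0.0], [-0.999, -0.035, -0.0], [0.0, -0.0, -1.0]]
wrist_force: [-2.3, 0.5, 5.1]
gripper_width: 0.689
gripper_force: 30.0
```

It is standing on the tub floor. I release it and retreat straight up.

```bash
python3 -m pendant '[[[0,0,-0.4],[0,0,0]],[[0,0,-0.4],[0,0,0]],[[0,0,-0.4],[0,0,0]],[[0,0,-0.4],[0,0,0]],[[0,0,-0.4],[0,0,0]],[[0,0,-0.4],[0,0,0]],[[0,0,-0.4],[0,0,0]],[[0,0,-0.4],[0,0,0]]]' 1; python3 -m pendant '[[[0,0,-15],[0,0,0]],[[0,0,-40],[0,0,0]],[[0,0,-80],[0,0,0]],[[0,0,-120],[0,0,0]],[[-20,0,-150],[0,0,0]],[[-60,0,-160],[0,0,0]],[[-100,0,-160],[0,0,0]],[[-120,0,-160],[0,0,0]],[[-120,0,-160],[0,0,0]],[[-120,0,-160],[0,0,0]]]'; python3 -c "
from h import *
import numpy as np
w=cap('wrist');s=cap('side')
for q in rects(w,*BL,(0,0,560,250)): print('wrist',wrect(w,q,.095))
cv2.imwrite('pics/end.png',np.vstack([w['frame'][:250],s['frame'][120:]])[:,:,::-1])"
```

```text
time_s: 26.8
tcp_pos: [0.4545, -0.0978, 0.1235]
ee_rot: [[0.035, -0.999, -0.0], [-0.999, -0.035, 0.0], [-0.0, 0.0, -1.0]]
wrist_force: [0.6, -0.9, -0.7]
gripper_width: 0.999
gripper_force: 0.0
time_s: 27.8
tcp_pos: [0.4502, 0.0222, 0.2834]
ee_rot: [[0.036, -0.999, -0.0], [-0.999, -0.036, -0.0], [0.0, 0.0, -1.0]]
wrist_force: [0.4, -0.7, -0.0]
gripper_width: 0.997
gripper_force: 0.0
wrist ((454.79644775390625, -96.83047485351562), (59.01923370361328, 29.433313369750977), 2.0508463382720947)
```

View pics/end.png

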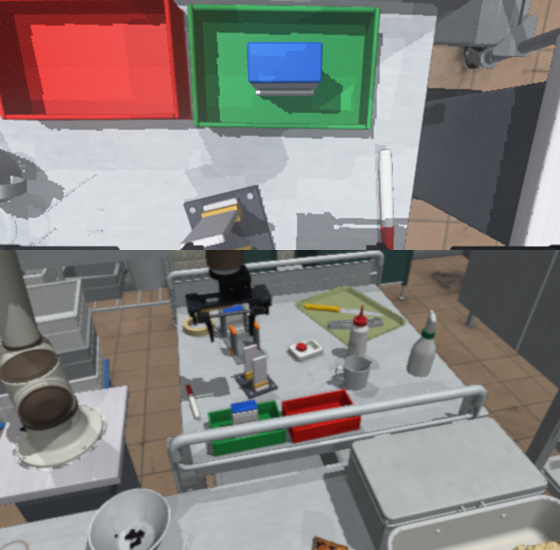

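The pusher stands upright in the green tub, at wrist view (285,62), with its top measured at 59 × 29 mm at z=0.095. The other pusher is still in its bay, the gauge is empty and the rest is undisturbed.

```bash
python3 -c "
from station import r
print(r.finish_job())"
```

```text
the job is handed in; nothing more can be done
None
```

The pusher from the orange bay went between the brass blocks down to the gauge's base, so it is a good one; it now stands upright in the green tub and the job is handed in (about 28 s used).

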